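# Lock the doming block under the swing arm with the T-key

### The job

Push the fixture's swing arm fully shut over the brass doming block. Then take the T-key with the longer crossbar from its stand, pass its T-head down through the slots in the arm's eye and the receiver until its collar rests on the arm, and let go of it. Finally lock it by pushing one end of its crossbar round a quarter turn, so the crossbar lies square across the arm; leave the other key in its stand and do not knock over or shove the things standing round the fixture.

Things in the scene. Friction and masses are not known exactly. Their poses are not given: they have to be found in the camera images.
- fixture: Hold-down fixture fixed to the bench: base 230 x 70 x 10 mm. Origin: centre of its underside; x runs along it from the hinge (x = -75 mm, nearer the robot) to the receiver (x = +75 mm), z up. Doming block in the nest at the middle, top at z = 60 mm. Receiver: aluminium tower 72 (x) x 50 (y) mm, top at z = 60 mm, hollow below its 16 mm top plate; the T-head can turn freely in there.
- slot (a point): Centre of the receiver's slot at the underside of its top plate (fixture x = +75 mm, y = 0, z = 44 mm above the bench). The slot is 50 mm long along fixture x, 17 mm wide and goes through the plate. Axes as fixture.
- nest (a point): Point on the fixture: centre of the nest's floor, 10 mm above the bench, where the centre of the underside of the doming block belongs.
- swing_arm (a joint): Angle (rad) of the steel arm about a vertical hinge at fixture x = -75 mm, y = 0. 0 = shut on its stop, arm along fixture +x, its eye's slot over the receiver's; grows as it opens towards fixture +y, to 1.5. Stiff: about 7 N at the knob; stays where left. Arm z = 62 to 74 mm, 30 mm wide. Eye 66 x 44 mm, centred 150 mm from the hinge; its chamfered slot is 48 x 16 mm, long side along the arm.
- pull_knob (a point): Middle of the upright knob on the arm, 75 mm from the hinge: 18 mm diameter, from the arm's top (z = 74 mm) up to z = 94 mm; this point is at z = 84 mm. Good for pushing or hooking the arm. (Four lugs 5 mm high round the slot in the arm's eye centre the key's collar.)
- t_key: The T-key to use: loose, steel, upright, 80 mm tall, about 300 g. Origin: centre of the underside of its head; z up, x along the head and the crossbar (parallel). Head 44 x 12 mm, z = 0 to 10 mm; shank 12.5 mm; collar of 40 mm diameter, z = 44 to 52 mm; neck 14 mm. In its stand the origin is 4 mm above the bench; with the collar on the shut arm 30 mm above it, the head then clear below the plate.
- t_key_head (a point): Centre of the T-key's head, 5 mm above t_key along z.
- t_key_bar (a point): Centre of the T-key's crossbar, on the key's axis, 73 mm above t_key: the point to grip, across the bar's width. Crossbar 100 mm long, 10 mm wide, 14 mm high (key z = 66 to 80 mm). With the key seated in the fixture the bar is 96 to 110 mm above the bench, above the knob, and turns easily.
- spare_key: A second, like T-key with a shorter crossbar (64 mm) and a longer head (62 mm) that does not fit the slot. Heights as t_key. It stays in its stand.
- key_stand: Wooden block fixed to the bench, 66 x 38 x 48 mm, with a slot along its x in which the T-key hangs by its collar. Origin: centre of the underside. Lift the key at least 50 mm to clear it.
- spare_stand: Wooden block fixed to the bench, 84 x 38 x 48 mm, for the spare key. Origin: centre of the underside. The two stands may swap places.
- block: Brass doming block 50 x 50 x 50 mm, loose in the fixture's nest. Origin: centre of the underside.
- carton: Slim upright carton 39 x 40 x 179 mm tall, loose and light, beside the receiver (on either side of the fixture). Origin: centre of the underside.
- bur_jar: Brown jar with a black cap, diameter 40 mm, 60 mm tall, loose, on the other side of the receiver from the carton. Origin: centre of the underside.
- wax_tin: Low round tin, diameter 64 mm, 20 mm tall, loose, between the key stands and the fixture. Origin: centre of the underside.
Things that resemble listed ones, but are neither listed nor needed, are in the scene too. What is shaped like the t_key but pink is not meant.

How it is judged:
On the way, in this order (a step that is already met when the one before it is completed fails the run):
1. the swing arm is fully shut (value of joint swing_arm below 0.04 rad), for 0.2 s.
2. the T-key's head is through both slots, below the receiver's top plate and still unturned, and the key has been let go (value of joint swing_arm below 0.04 rad and z of t_key_head in the frame of slot below -0.006 m and horizontal distance between t_key_head and slot below 0.008 m and angle between the x axis of t_key and the x axis of fixture, either way round below 0.35 rad and contact force between the fingers and t_key below 0.1 N), for 0.2 s.
3. the T-key is turned a quarter turn in the slots (value of joint swing_arm below 0.04 rad and z of t_key_head in the frame of slot below -0.005 m and horizontal distance between t_key_head and slot below 0.008 m and angle between the x axis of t_key and the x axis of fixture, either way round above 1.22 rad), for 0.2 s.
At the end, for the whole second after the job is handed in: Arm shut (0.04 rad); T-key upright (0.12 rad), at rest, head centre 5 mm below the receiver plate, within 8 mm of the slot's centre, crossbar within 0.35 rad of square to the arm; block in nest (8 mm), spare key in stand (12 mm); carton upright, carton, jar and tin within 30 mm of their start (all of step 3 and angle between t_key's own z axis and vertical below 0.12 rad and linear speed of t_key below 0.02 m/s and horizontal distance between block and nest below 0.008 m and angle between block's own z axis and vertical below 0.1 rad and horizontal distance between spare_key and spare_stand below 0.012 m and distance of each of carton, bur_jar, wax_tin from where it was at the start of the episode below 0.03 m and angle between carton's own z axis and vertical below 0.3 rad); the robot touches nothing.
It fails at once if the T-key is turned in the slots by gripping it at the middle instead of pushing an end of its crossbar (z of t_key_head in the frame of slot below -0.003 m and horizontal distance between t_key_head and slot below 0.012 m and angle between the x axis of t_key and the x axis of fixture, either way round between 0.5 and 1.1 rad and horizontal distance between the grasp point and t_key_bar below 0.02 m and contact force between the fingers and t_key above 0.5 N).
It fails at once if the spare key is taken from its stand (distance of spare_key from where it was at the start of the episode above 0.025 m).
It fails at once if a bystander is shoved or knocked over (distance of any of carton, bur_jar, wax_tin from where it was at the start of the episode above 0.03 m or angle between any of carton, bur_jar's own z axis and vertical above 0.3 rad).
It also fails if it takes over 70 s, if anything falls off the work surface, if the arm or the gripper's body presses on something with over 40 N, if the wrist force passes 120 N, or if a joint passes its speed limit or range.

### The arm

A 7-joint arm with a two-finger parallel gripper is mounted at the origin on a cart in front of the work surface, level with it; the furniture and walls round the work are solid. World frame = base frame: x ahead of the robot, y to its left, z up, the work surface at z = 0. Lengths are in m, angles in rad, forces in N, time in s.
With the tool pointing down it reaches from about 0.4 to 0.9 m from the base axis. Payload 5.5 kg.
Tool frame: the origin (TCP) lies between the finger pads; the fingertips stand arm.tips_ahead ahead of it and the grasp point (between the pads) lies 8 mm behind it (arm.tips_ahead is the distance from the TCP to the fingertips, in m); z points along the fingers, y is the line along which they close (so a half turn about z gives the same grasp; the last joint's range is limited). The gripper opens to 92 mm and grips with 3 to 60 N. Pads are 19 mm wide; open, the fingers measure 130 mm over their backs; the gripper's body (75 mm by 190 mm) begins 47 mm behind the grasp point.
Start: joints at [1.427, 0.501, -0.427, 1.55, 0.221, 1.138, -0.21], TCP at [0.257, -0.597, 0.238] pointing down, gripper open.
Joint ranges: [-2.88, 2.88], [-0.31, 2.03], [-1.54, 1.56], [0.2, 2.42], [-1.41, 4.55], [0.19, 2.02], [-2.57, 2.57]. Speed limits (rad/s): [2.57, 2.57, 3.14, 3.14, 3.14, 3.14, 3.14].

### API

Orientations are given as a unit quaternion [w, x, y, z].
In Python, from station import arm, optics gives the robot as it stands.
- The arm moves only by the tool play_rows, never from a script. Its argument "plan" is a list of rows, each an object of numbers: "fingers": the finger opening in mm, from 0 to 91.8; "dx", "dy", "dz": the shift along the tool's x, y, z each as a share of 0.25 m, from -1 to 1; "roll": the turn about the tool's z as a share of 45 degrees, from -1 to 1. A call has exactly 10 rows; each row is the pose to reach, as a shift and turn from the pose commanded when the call began, along the tool's axes at that moment; what a row does not reach only later rows make up. A row lasts 1/8 s, in which the tool goes at most 62.5 mm and 10.7 degrees, less where a joint would pass 70% of its speed; a pose out of reach is approached as far as the arm can. A call with a number of a shift or a turn outside -1 to 1 is refused whole. A call with a gripper value outside its range is refused whole. The fingers move at their own pace and stop on an object; the grip force is fixed at half the most. Time passes only in rows, so rows that repeat a pose let the fingers close, or fill a call up. It gives the time, the measured TCP pose, the force, the opening and the grip force at its end, in the units of the state.
- arm.observe(): the state, without advancing time (a new reading comes with each control period).
- optics.capture(name): name is "scene" or "top" or "wrist"; returns the picture (384x512x3 uint8, red, green, blue); there is no depth.
- optics.camera_info(name): a dict with "fx", "fy", "cx", "cy" (pixels), "R" (3x3) and "t" (3): a world point X has camera coordinates R X + t. Camera axes: x right, y down, z forward; pixel columns grow to the right and rows downward; lengths in m; the calibration is good to about 2 mm. A picture is of the moment at which its call begins: read the wrist's pose just before it. camera_info takes no time and is no camera call; for the wrist camera it gives the pose at the moment of the call.
- arm.finish_job(): hands the job in; it is judged then, once.
Trained networks look in the newest picture that a camera, given by its name, has taken for a name from the list of things; names that differ only in an ending like _2 or _b are one class to them, and where a whole thing is asked for, a point or a joint stands for the part that bears it (a point fixed in the world has none). Each returns a list of dicts, best first, with "p" (0 to 1); they miss things now and then, are a little off and sometimes report something else, mostly with a low value. They report only what shows in the picture. A call takes as long as a camera call. They do not tell look-alikes from the thing itself.
- optics.look_for(camera, name): "position" ([column, row] in pixels, amid what is visible of it).
- optics.place_of(camera, name): "position" ([column, row] in pixels: a listed point, or the origin of a listed thing).
The state is a dict: "t": time; "q": joint angles; "joint_velocities": joint speeds; "tau": joint torques, N m; "ee_pos": TCP position; "ee_rot": TCP orientation; "contact_force": force on the tool from outside, world axes, zero at the start; "wrist_torque": the same for the moment, N m; "gripper_width": finger opening in m; "gripper_force": force on a finger pad.
Only numpy, scipy, OpenCV 4.12 (cv2) and the standard library are available. Lean on these libraries where they do the work, as an engineer would, in place of code of your own. Each camera call takes 0.05 s, during which the arm holds its last target. There are 200 camera calls.

## Working session

There is one attempt and no reset: what is moved stays moved. The work goes in short steps, Python scripts to look and compute and a tool call to move; the robot and the scene stay as the last step left them, time stands still between calls to the robot, and variables do not carry over. Pictures are saved under pics/ and viewed, at most 12 in all, crops included, and the job is handed in when it is done.

Besides the shell and the picture viewer there is one more tool, called as a command line: name --argument value ..., lists and objects as JSON in quotes. play_rows: Moves the arm, as the interface text tells. Shift numbers are shares of 0.25 m and turn numbers shares of 45 degrees, none past 1 either way. Its arguments: {"type":"object","properties":{"plan":{"type":"array"}},"required":["plan"]}

```bash
ls; mkdir -p pics
cat > h.py <<'E'
import numpy as np, cv2
from station import arm, optics
def ray(cam,px,z,info=None):
    c=info or optics.camera_info(cam); R=np.array(c["R"]);t=np.array(c["t"])
    d=R.T@np.array([(px[0]-c["cx"])/c["fx"],(px[1]-c["cy"])/c["fy"],1]); o=-R.T@t
    return o+d*(z-o[2])/d[2]
def proj(cam,X):
    c=optics.camera_info(cam); p=np.array(c["R"])@np.array(X)+np.array(c["t"])
    return [c["fx"]*p[0]/p[2]+c["cx"],c["fy"]*p[1]/p[2]+c["cy"]]
def snap(cam,name):
    im=optics.capture(cam); cv2.imwrite(f"pics/{name}.png",im[:,:,::-1]); return im
E
python3 - <<'E'
from h import *
s=arm.observe(); print(s["t"],s["ee_pos"],s["ee_rot"],arm.tips_ahead)
a=snap("top","top0");b=snap("scene","sc0")
H={"fixture":0,"slot":.044,"pull_knob":.084,"t_key_bar":.077,"t_key":.004,"spare_key":.004,"key_stand":0,"spare_stand":0,"carton":0,"bur_jar":0,"wax_tin":0,"block":.01}
for n,z in H.items():
    for cam in("top","scene"):
        for r in optics.place_of(cam,n)[:3]:
            print(n,cam,np.round(r["position"]),round(r["p"],2),np.round(ray(cam,r["position"],z),3))
for cam in("top","scene"):
    c=optics.camera_info(cam);print(cam,-np.array(c["R"]).T@np.array(c["t"]))
E
```

```text
pics
0.0 [ 0.25686626 -0.59634682  0.23666886] [-9.59246498e-04  9.79379118e-01  2.02028688e-01 -1.77949884e-04] 0.011
fixture top [219. 180.] 0.87 [ 0.566 -0.162  0.   ]
fixture scene [236. 194.] 0.93 [ 0.586 -0.15   0.   ]
slot top [226. 146.] 0.94 [ 0.644 -0.182  0.044]
slot scene [255. 172.] 0.84 [ 0.648 -0.171  0.044]
pull_knob top [185. 183.] 0.83 [ 0.544 -0.089  0.084]
pull_knob scene [206. 167.] 0.62 [ 0.537 -0.088  0.084]
t_key_bar top [324. 284.] 0.89 [ 0.308 -0.402  0.077]
t_key_bar top [364. 233.] 0.88 [ 0.42  -0.499  0.077]
t_key_bar top [375. 167.] 0.65 [ 0.576 -0.537  0.077]
t_key_bar scene [262. 252.] 0.86 [ 0.322 -0.397  0.077]
t_key_bar scene [335. 242.] 0.79 [ 0.42  -0.5    0.077]
t_key_bar scene [376. 216.] 0.62 [ 0.555 -0.538  0.077]
t_key top [365. 174.] 0.95 [ 0.573 -0.53   0.004]
t_key top [312. 219.] 0.93 [ 0.464 -0.393  0.004]
t_key top [356. 235.] 0.57 [ 0.422 -0.5    0.004]
t_key scene [258. 288.] 0.76 [ 0.302 -0.401  0.004]
t_key scene [329. 274.] 0.57 [ 0.413 -0.498  0.004]
t_key scene [371. 240.] 0.57 [ 0.566 -0.532  0.004]
spare_key top [310. 176.] 0.7
[... 704 characters left out ...]
op [191. 120.] 0.83 [ 0.728 -0.091  0.   ]
carton top [311. 221.] 0.24 [ 0.458 -0.391  0.   ]
carton scene [248. 168.] 0.95 [ 0.739 -0.088  0.   ]
carton scene [236. 195.] 0.38 [ 0.578 -0.155  0.   ]
bur_jar top [274. 135.] 0.83 [ 0.683 -0.305  0.   ]
bur_jar scene [302. 195.] 0.58 [ 0.673 -0.306  0.   ]
wax_tin top [271. 188.] 0.58 [ 0.543 -0.293  0.   ]
wax_tin scene [272. 216.] 0.67 [ 0.539 -0.292  0.   ]
wax_tin scene [292. 246.] 0.5 [ 0.458 -0.39   0.   ]
block top [220. 178.] 0.55 [ 0.569 -0.165  0.01 ]
block scene [231. 197.] 0.76 [ 0.55  -0.158  0.01 ]
block scene [209. 168.] 0.4 [0.655 0.001 0.01 ]
top [ 0.34348534 -0.24480951  1.06805425]
scene [-0.18053735 -0.7078537   0.53808651]
```

Run:
```python
import cv2
a=cv2.imread("pics/top0.png")[90:310,150:410]; cv2.imwrite("pics/top0c.png",cv2.resize(a,None,fx=2.7,fy=2.7,interpolation=cv2.INTER_CUBIC)[:600,:800])
a=cv2.imread("pics/sc0.png")[100:320,170:430]; cv2.imwrite("pics/sc0c.png",cv2.resize(a,None,fx=2.7,fy=2.7,interpolation=cv2.INTER_CUBIC)[:600,:800])
```

```text
(no output)
```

View pics/top0c.png

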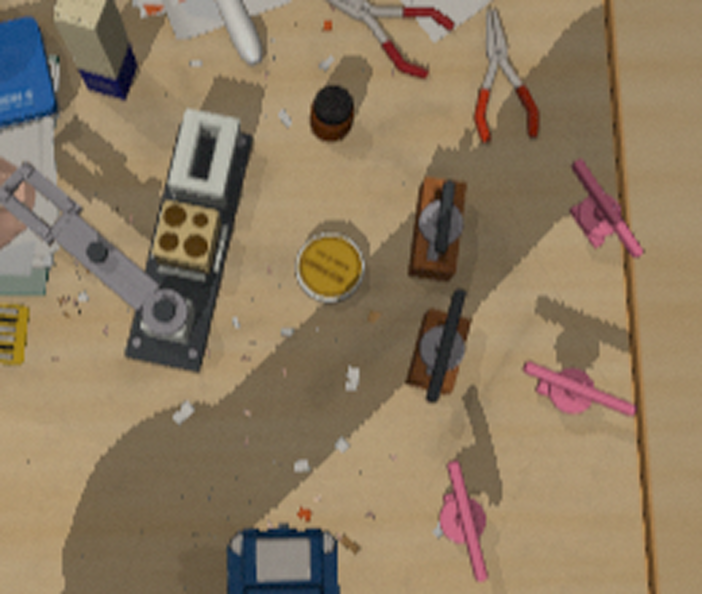

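View pics/sc0c.png

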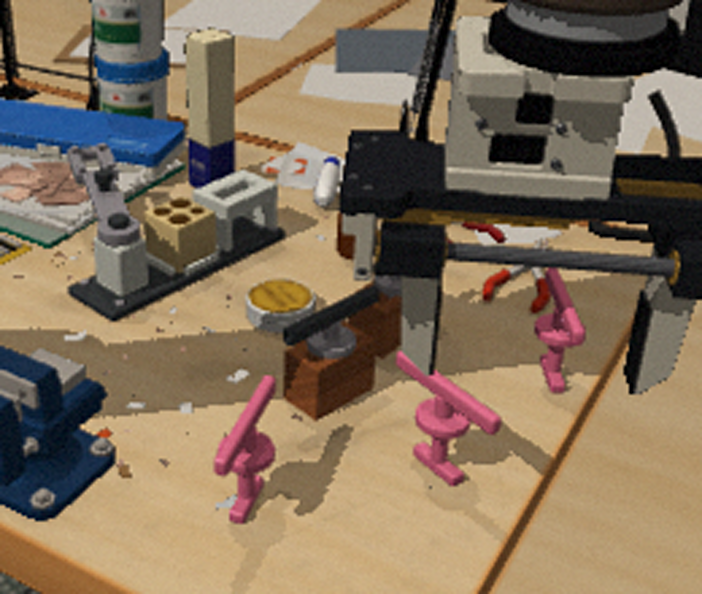

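The top view shows the fixture with its hinge at crop (163,310), its receiver slot at (205,155) and its arm open to the left. The long-bar black key is in the nearer stand at about (446,345), and the spare is at (445,220). The carton stands by the receiver on the +y side at (95,50), and the jar is on the other side.

Run:
```python
from h import *
def C(u,v,z): return ray("top",(150+u/2.7,90+v/2.7),z)[:2]
for n,u,v,z in[("nearL",125,355,.01),("nearR",200,370,.01),("farR",252,135,.01),("recNL",168,185,.06),("recNR",222,199,.06),("recFR",241,116,.06),("recFL",186,109,.06),("barA",459,293,.084),("barB",432,398,.084),("sA",448,182,.084),("sB",443,262,.084),("collar",443,347,.056),("hinge",165,310,.08),("knob",97,251,.094),("eye",40,200,.074),("cartBaseNear",120,97,0),("cartR",136,65,0),("cartL",82,85,0)]: print(n,np.round(C(u,v,z),4))
```

```text
nearL [ 0.4622 -0.1069]
nearR [ 0.4471 -0.175 ]
farR [ 0.6678 -0.2255]
recNL [ 0.6077 -0.1509]
recNR [ 0.5939 -0.1989]
recFR [ 0.6705 -0.2168]
recFL [ 0.678  -0.1673]
barA [ 0.5013 -0.4016]
barB [ 0.4125 -0.3745]
sA [ 0.5993 -0.3968]
sB [ 0.5285 -0.3892]
collar [ 0.4584 -0.3898]
hinge [ 0.4922 -0.15  ]
knob [ 0.542  -0.0936]
eye [ 0.5926 -0.0402]
cartBaseNear [ 0.7112 -0.0996]
cartR [ 0.7431 -0.1148]
cartL [ 0.7239 -0.0631]
```

play_rows --plan '[{"dx": 0.25,"dy": -0.2,"roll": 0.2,"fingers": 0},{"dx": 0.5,"dy": -0.4,"roll": 0.4,"fingers": 0},{"dx": 0.75,"dy": -0.6,"roll": 0.6,"fingers": 0},{"dx": 0.98,"dy": -0.78,"roll": 0.807,"fingers": 0},{"dx": 0.98,"dy": -0.78,"roll": 0.807,"fingers": 0},{"dx": 0.98,"dy": -0.78,"roll": 0.807,"fingers": 0},{"dx": 0.98,"dy": -0.78,"roll": 0.807,"fingers": 0},{"dx": 0.98,"dy": -0.78,"roll": 0.807,"fingers": 0},{"dx": 0.98,"dy": -0.78,"roll": 0.807,"fingers": 0},{"dx": 0.98,"dy": -0.78,"roll": 0.807,"fingers": 0}]'

```text
invalid input at $.plan[0]: expected keys fingers, dx, dy, dz, roll
```

```bash
cat >> h.py <<'E'
from scipy.spatial.transform import Rotation as Ro
FC=np.array([.565,-.166]); FA=np.radians(-13)
def F(x,y): # fixture mm -> world
    return FC+np.array([[np.cos(FA),-np.sin(FA)],[np.sin(FA),np.cos(FA)]])@np.array([x,y])/1000
def invF(w):
    return np.array([[np.cos(FA),np.sin(FA)],[-np.sin(FA),np.cos(FA)]])@(np.array(w[:2])-FC)*1000
def state():
    s=arm.observe(); w,x,y,z=s["ee_rot"]; R=Ro.from_quat([x,y,z,w]).as_matrix()
    print("t",round(s["t"],2),"pos",np.round(s["ee_pos"],4),"yaw",round(np.degrees(np.arctan2(R[1,0],R[0,0])),2),"tilt",np.round(R[:2,2],4),"F",np.round(s["contact_force"],1),"w",round(s["gripper_width"]*1e3,1),round(s["gripper_force"],1)); return s,R
def go(*targets,yaw=None):
    s,R=state()
    y0=np.degrees(np.arctan2(R[1,0],R[0,0]))
    for T in targets:
        d=R.T@(np.array(T)-s["ee_pos"])/.25; print(np.round(d,3), "" if yaw is None else "roll %.3f"%(-((yaw-y0+90)%180-90)/45))
E
python3 - <<'E'
from h import *
go([*F(-39,115),.237],[*F(-39,115),.091],yaw=-13)
E
```

```text
t 1.3 pos [ 0.2572 -0.597   0.2377] yaw 23.31 tilt [ 0. -0.] F [-0.7 -0.1 -0.1] w 91.5 0.0
[ 1.959 -1.559  0.003] roll 0.807
[ 1.959 -1.559  0.587] roll 0.807
```

play_rows --plan '[{"dx": 0.25,"dy": -0.2,"dz": 0,"roll": 0.2,"fingers": 0},{"dx": 0.5,"dy": -0.4,"dz": 0,"roll": 0.4,"fingers": 0},{"dx": 0.75,"dy": -0.6,"dz": 0,"roll": 0.6,"fingers": 0},{"dx": 0.98,"dy": -0.78,"dz": 0,"roll": 0.807,"fingers": 0},{"dx": 0.98,"dy": -0.78,"dz": 0,"roll": 0.807,"fingers": 0},{"dx": 0.98,"dy": -0.78,"dz": 0,"roll": 0.807,"fingers": 0},{"dx": 0.98,"dy": -0.78,"dz": 0,"roll": 0.807,"fingers": 0},{"dx": 0.98,"dy": -0.78,"dz": 0,"roll": 0.807,"fingers": 0},{"dx": 0.98,"dy": -0.78,"dz": 0,"roll": 0.807,"fingers": 0},{"dx": 0.98,"dy": -0.78,"dz": 0,"roll": 0.807,"fingers": 0}]'

```text
t: 2.55
ee_pos: [0.4045, -0.3217, 0.2376]
ee_rot: [-0.0, 0.993, -0.114, -0.0]
contact_force: [1.4, -0.6, -0.5]
gripper_width: 0.001
gripper_force: 0.0
```

Run:
```python
from h import *
go([*F(-39,115),.237],[*F(-39,115),.091],yaw=-13)
```

```text
t 2.55 pos [ 0.4045 -0.3217  0.2376] yaw -13.11 tilt [-0.0001  0.0002] F [ 1.4 -0.6 -0.5] w 1.0 0.0
[ 0.327 -1.212  0.002] roll -0.002
[ 0.327 -1.212  0.586] roll -0.002
```

play_rows --plan '[{"dx": 0.08,"dy": -0.25,"dz": 0,"roll": 0,"fingers": 0},{"dx": 0.16,"dy": -0.5,"dz": 0,"roll": 0,"fingers": 0},{"dx": 0.24,"dy": -0.75,"dz": 0,"roll": 0,"fingers": 0},{"dx": 0.33,"dy": -1,"dz": 0,"roll": 0,"fingers": 0},{"dx": 0.33,"dy": -1,"dz": 0,"roll": 0,"fingers": 0},{"dx": 0.33,"dy": -1,"dz": 0,"roll": 0,"fingers": 0},{"dx": 0.33,"dy": -1,"dz": 0,"roll": 0,"fingers": 0},{"dx": 0.33,"dy": -1,"dz": 0,"roll": 0,"fingers": 0},{"dx": 0.33,"dy": -1,"dz": 0,"roll": 0,"fingers": 0},{"dx": 0.33,"dy": -1,"dz": 0,"roll": 0,"fingers": 0}]'

```text
t: 3.8
ee_pos: [0.5415, -0.0965, 0.2378]
ee_rot: [0.0, 0.994, -0.114, 0.0]
contact_force: [0.5, 0.1, 0.5]
gripper_width: 0.0004
gripper_force: 0.0
```

Run:
```python
from h import *
go([*F(-39,115),.237],[*F(-39,115),.091],yaw=-13)
snap("wrist","w1")
for n,z in(("pull_knob",.084),("slot",.044),("fixture",0)):
    for r in optics.place_of("wrist",n)[:1]: print(n,r,invF(ray("wrist",r["position"],z)))
```

```text
t 3.8 pos [ 0.5415 -0.0965  0.2378] yaw -13.07 tilt [ 0.0001 -0.0002] F [0.5 0.1 0.5] w 0.4 0.0
[-0.002 -0.21   0.003] roll -0.001
[-0.002 -0.21   0.587] roll -0.001
pull_knob {'position': [255.7, 178.6], 'p': 0.74} [-35.9462269   68.65094955]
slot {'position': [310.1, 74.9], 'p': 0.72} [79.76426981  4.66318909]
```

View pics/w1.png

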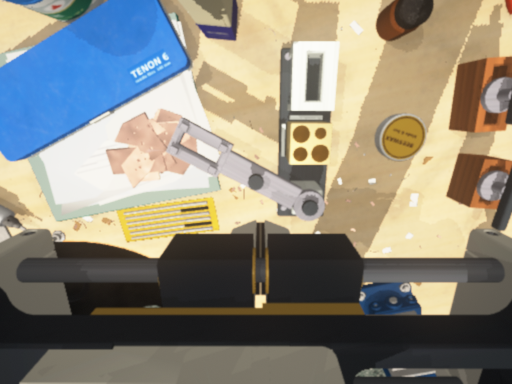

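The wrist view shows the arm open with its knob at (256,180), the receiver slot at (315,75), the carton at (220,15) and the jar at (405,15). Nothing blocks the approach to the knob from the left.

play_rows --plan '[{"dx": 0,"dy": -0.22,"dz": 0,"roll": 0,"fingers": 0},{"dx": 0,"dy": -0.22,"dz": 0.2,"roll": 0,"fingers": 0},{"dx": 0,"dy": -0.22,"dz": 0.4,"roll": 0,"fingers": 0},{"dx": 0,"dy": -0.22,"dz": 0.587,"roll": 0,"fingers": 0},{"dx": 0,"dy": -0.22,"dz": 0.587,"roll": 0,"fingers": 0},{"dx": 0,"dy": -0.22,"dz": 0.587,"roll": 0,"fingers": 0},{"dx": 0,"dy": -0.2,"dz": 0.587,"roll": 0,"fingers": 0},{"dx": 0,"dy": -0.18,"dz": 0.587,"roll": 0,"fingers": 0},{"dx": 0,"dy": -0.16,"dz": 0.587,"roll": 0,"fingers": 0},{"dx": 0,"dy": -0.14,"dz": 0.587,"roll": 0,"fingers": 0}]'

```text
t: 5.25
ee_pos: [0.5495, -0.0624, 0.0911]
ee_rot: [0.0, 0.994, -0.113, 0.0]
contact_force: [0.6, 0.3, -1.9]
gripper_width: 0.0003
gripper_force: 0.0
```

Run:
```python
from h import *
s,R=state();print(invF(s["ee_pos"]))
```

```text
t 5.25 pos [ 0.5495 -0.0624  0.0911] yaw -13.03 tilt [ 0.0001 -0.0001] F [ 0.6  0.3 -1.9] w 0.3 0.0
[-38.44901668  97.45824042]
```

play_rows --plan '[{"dx": 0.02,"dy": 0.024,"dz": 0,"roll": 0,"fingers": 0},{"dx": 0.048,"dy": 0.048,"dz": 0,"roll": 0,"fingers": 0},{"dx": 0.07,"dy": 0.068,"dz": 0,"roll": 0,"fingers": 0},{"dx": 0.086,"dy": 0.088,"dz": 0,"roll": 0,"fingers": 0},{"dx": 0.1,"dy": 0.108,"dz": 0,"roll": 0,"fingers": 0},{"dx": 0.112,"dy": 0.128,"dz": 0,"roll": 0,"fingers": 0},{"dx": 0.132,"dy": 0.168,"dz": 0,"roll": 0,"fingers": 0},{"dx": 0.144,"dy": 0.208,"dz": 0,"roll": 0,"fingers": 0},{"dx": 0.152,"dy": 0.24,"dz": 0,"roll": 0,"fingers": 0},{"dx": 0.152,"dy": 0.248,"dz": 0,"roll": 0,"fingers": 0}]'

```text
t: 6.5
ee_pos: [0.5796, -0.1277, 0.0942]
ee_rot: [-0.002, 0.994, -0.112, 0.006]
contact_force: [7.2, 7.2, 7.9]
gripper_width: 0.0004
gripper_force: 5.7
```

Run:
```python
from h import *
s,R=state();print(invF(s["ee_pos"]))
snap("wrist","w2"); 
a=snap("top","t2")[110:230,165:265]; cv2.imwrite("pics/t2c.png",cv2.resize(a[:,:,::-1],None,fx=5,fy=5,interpolation=cv2.INTER_CUBIC))
```

```text
t 6.5 pos [ 0.5796 -0.1277  0.0942] yaw -12.87 tilt [0.0132 0.0032] F [7.2 7.2 7.9] w 0.4 5.7
[ 5.62626355 40.58886499]
```

View pics/w2.png

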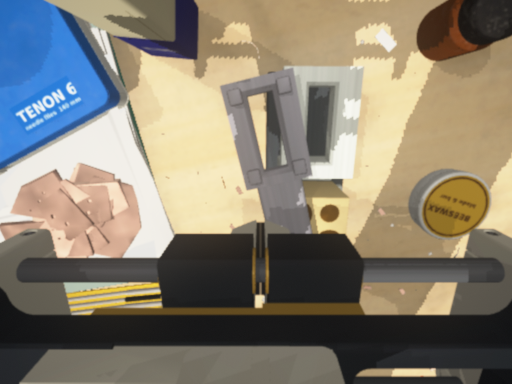

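The arm is about 18° short of shut. The finger rode up on the knob's +x side, so I'll back off, shift in -x and push further.

play_rows --plan '[{"dx": 0,"dy": -0.05,"dz": -0.008,"roll": 0,"fingers": 0},{"dx": -0.04,"dy": -0.06,"dz": -0.008,"roll": 0,"fingers": 0},{"dx": -0.04,"dy": -0.06,"dz": -0.008,"roll": 0,"fingers": 0},{"dx": -0.04,"dy": -0.03,"dz": -0.008,"roll": 0,"fingers": 0},{"dx": -0.04,"dy": -0.01,"dz": -0.008,"roll": 0,"fingers": 0},{"dx": -0.035,"dy": 0.01,"dz": -0.008,"roll": 0,"fingers": 0},{"dx": -0.03,"dy": 0.025,"dz": -0.008,"roll": 0,"fingers": 0},{"dx": -0.025,"dy": 0.04,"dz": -0.008,"roll": 0,"fingers": 0},{"dx": -0.02,"dy": 0.05,"dz": -0.008,"roll": 0,"fingers": 0},{"dx": -0.02,"dy": 0.05,"dz": -0.008,"roll": 0,"fingers": 0}]'

```text
t: 7.85
ee_pos: [0.5644, -0.1401, 0.0931]
ee_rot: [-0.001, 0.994, -0.113, -0.001]
contact_force: [-2.4, 6.0, 5.0]
gripper_width: 0.0008
gripper_force: 3.6
```

Run:
```python
from h import *
s,R=state();print(invF(s["ee_pos"]))
a=snap("wrist","w3")
b=snap("scene","s3")[120:240,150:310]
a=cv2.resize(a[40:260,180:400],(440,440)); b=cv2.resize(b,(586,440))[:,226:586]
cv2.imwrite("pics/c3.png",np.hstack([a,b])[:,:,::-1])
```

```text
t 7.85 pos [ 0.5644 -0.1401  0.0931] yaw -12.98 tilt [-0.0014  0.0024] F [-2.4  6.   5. ] w 0.8 3.6
[-6.41767431 25.05960034]
```

View pics/c3.png

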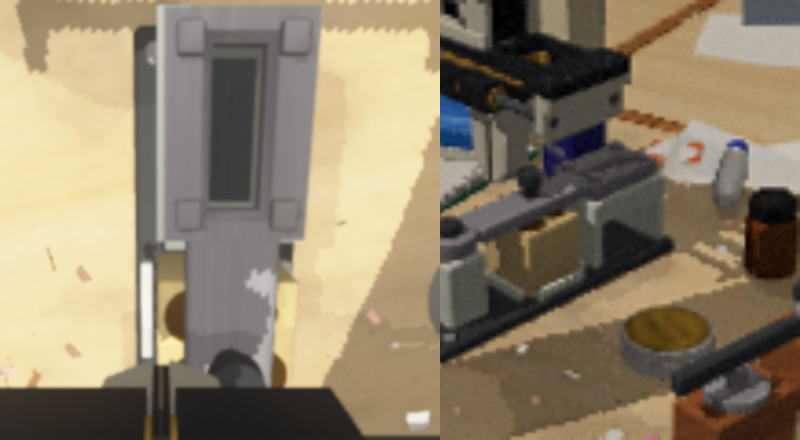

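The arm now looks nearly shut, with its slot almost over the receiver's slot. I'll push a little further, onto the stop.

play_rows --plan '[{"dx": 0,"dy": 0.01,"dz": 0,"roll": 0,"fingers": 0},{"dx": 0.01,"dy": 0.02,"dz": 0,"roll": 0,"fingers": 0},{"dx": 0.01,"dy": 0.03,"dz": 0,"roll": 0,"fingers": 0},{"dx": 0.01,"dy": 0.04,"dz": 0,"roll": 0,"fingers": 0},{"dx": 0.01,"dy": 0.04,"dz": 0,"roll": 0,"fingers": 0},{"dx": 0.01,"dy": 0.04,"dz": 0,"roll": 0,"fingers": 0},{"dx": 0.01,"dy": 0.04,"dz": 0,"roll": 0,"fingers": 0},{"dx": 0.01,"dy": 0.04,"dz": 0,"roll": 0,"fingers": 0},{"dx": 0.01,"dy": 0.04,"dz": 0,"roll": 0,"fingers": 0},{"dx": 0.01,"dy": 0.04,"dz": 0,"roll": 0,"fingers": 0}]'

```text
t: 9.2
ee_pos: [0.5652, -0.1419, 0.0934]
ee_rot: [-0.005, 0.994, -0.11, -0.001]
contact_force: [-3.1, 20.9, 9.2]
gripper_width: 0.0006
gripper_force: 10.2
```

Run:
```python
from h import *
s,R=state();print(invF(s["ee_pos"]))
```

```text
t 9.2 pos [ 0.5652 -0.1419  0.0934] yaw -12.63 tilt [-0.0011  0.0109] F [-3.1 20.9  9.2] w 0.6 10.2
[-5.24463685 23.55862048]
```

play_rows --plan '[{"dx": 0,"dy": -0.1,"dz": 0,"roll": 0,"fingers": 0},{"dx": 0,"dy": -0.12,"dz": -0.1,"roll": 0,"fingers": 0},{"dx": 0,"dy": -0.1,"dz": -0.3,"roll": 0,"fingers": 92},{"dx": -0.1,"dy": 0,"dz": -0.5,"roll": 0,"fingers": 91},{"dx": -0.1,"dy": 0,"dz": -0.6,"roll": 0,"fingers": 91},{"dx": -0.1,"dy": 0,"dz": -0.6,"roll": 0,"fingers": 91},{"dx": -0.1,"dy": 0,"dz": -0.6,"roll": 0,"fingers": 91},{"dx": -0.1,"dy": 0,"dz": -0.6,"roll": 0,"fingers": 91},{"dx": -0.1,"dy": 0,"dz": -0.6,"roll": 0,"fingers": 91},{"dx": -0.1,"dy": 0,"dz": -0.6,"roll": 0,"fingers": 91}]'

```text
t: 10.45
ee_pos: [0.5406, -0.1462, 0.2423]
ee_rot: [-0.0, 0.994, -0.113, -0.0]
contact_force: [0.5, 0.6, -0.5]
gripper_width: 0.076
gripper_force: 0.0
```

play_rows --plan '[{"dx": 0,"dy": -0.1,"dz": 0,"roll": 0,"fingers": 0},{"dx": 0,"dy": -0.12,"dz": -0.1,"roll": 0,"fingers": 0},{"dx": 0,"dy": -0.1,"dz": -0.3,"roll": 0,"fingers": 91},{"dx": -0.1,"dy": 0,"dz": -0.5,"roll": 0,"fingers": 91},{"dx": -0.1,"dy": 0,"dz": -0.6,"roll": 0,"fingers": 91},{"dx": -0.1,"dy": 0,"dz": -0.6,"roll": 0,"fingers": 91},{"dx": -0.1,"dy": 0,"dz": -0.6,"roll": 0,"fingers": 91},{"dx": -0.1,"dy": 0,"dz": -0.6,"roll": 0,"fingers": 91},{"dx": -0.1,"dy": 0,"dz": -0.6,"roll": 0,"fingers": 91},{"dx": -0.1,"dy": 0,"dz": -0.6,"roll": 0,"fingers": 91}]'

```text
t: 11.7
ee_pos: [0.5163, -0.1407, 0.3924]
ee_rot: [-0.0, 0.994, -0.113, -0.0]
contact_force: [0.5, 0.1, 0.5]
gripper_width: 0.091
gripper_force: 0.0
```

Run:
```python
from h import *
s,R=state();print(invF(s["ee_pos"]))
a=snap("wrist","w4"); b=a[20:260,220:420]
cv2.imwrite("pics/w4c.png",cv2.resize(b,(500,600),interpolation=cv2.INTER_CUBIC)[:,:,::-1])
for n,z in(("pull_knob",.084),("slot",.044)):
    for r in optics.place_of("wrist",n)[:1]: print(n,r,invF(ray("wrist",r["position"],z)))
```

```text
t 11.7 pos [ 0.5163 -0.1407  0.3924] yaw -12.99 tilt [-0.0009  0.0006] F [0.5 0.1 0.5] w 91.0 0.0
[-53.10796818  13.69447369]
pull_knob {'position': [267.8, 124.5], 'p': 0.88} [2.04247952 1.65984739]
slot {'position': [267.0, 74.7], 'p': 0.64} [82.96063411  2.51821251]
```

View pics/w4c.png

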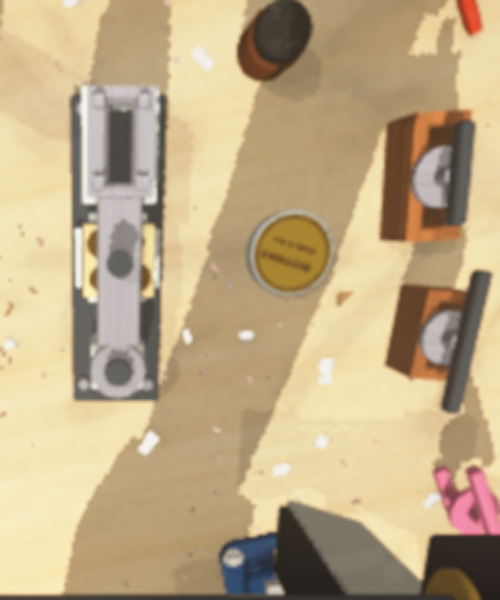

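The arm is shut and aligned: eye slot at crop (120,145), knob at (120,262), hinge at (118,372). The key is at (440,338) and the spare at (440,177).

Run:
```python
from h import *
def C(u,v,z): return ray("wrist",(220+u/2.5,20+v/2.5),z)[:2]
for n,u,v,z in[("knobtop",120,263,.094),("lug",98,98,.079),("lug",145,96,.079),("lug",96,190,.079),("lug",143,190,.079),("slotFL",107,110,.074),("slotFR",133,110,.074),("slotNL",107,183,.074),("slotNR",133,183,.074),("baseFL",72,95,.01),("baseFR",168,95,.01),("baseNL",73,400,.01),("baseNR",158,400,.01),("barA",481,272,.084),("barB",452,411,.084),("collar",441,337,.056),("spA",464,124,.084),("spB",456,224,.084)]:
  p=C(u,v,z);print(n,np.round(p,4),np.round(invF(p),1))
a=cv2.imread("pics/w4.png");
```

```text
knobtop [ 0.5669 -0.1648] [1.6 1.6]
lug [ 0.6674 -0.1735] [101.5  15.7]
lug [ 0.6619 -0.2025] [102.6 -13.7]
lug [ 0.6146 -0.1599] [47.  17.1]
lug [ 0.6077 -0.1897] [ 47.  -13.5]
slotFL [ 0.6601 -0.1777] [95.3 10. ]
slotFR [ 0.6564 -0.1938] [95.3 -6.5]
slotNL [ 0.6174 -0.1679] [51.5  9.9]
slotNR [ 0.6136 -0.1845] [51.5 -7.1]
baseFL [ 0.6845 -0.158 ] [114.6  34.7]
baseFR [ 0.6689 -0.2254] [114.6 -34.5]
baseNL [ 0.4637 -0.1048] [-112.5   36.8]
baseNR [ 0.448  -0.1727] [-112.5  -32.9]
barA [ 0.5063 -0.3981] [  -5.  -239.3]
barB [ 0.4136 -0.3719] [-101.2 -234.7]
collar [ 0.4607 -0.3815] [ -53.2 -233.5]
spA [ 0.6004 -0.3935] [  85.7 -213.7]
spB [ 0.541  -0.3841] [  25.6 -218. ]
```

```bash
sed -i 's/FC=np.array(\[.565,-.166\])/FC=np.array([.5658,-.1646])/' h.py
python3 - <<'E'
from h import *
go([.382,-.364,.25],yaw=-16.3)
E
```

```text
t 11.85 pos [ 0.5164 -0.1408  0.3928] yaw -13.01 tilt [-0.0002  0.0002] F [-0.1 -0.   0. ] w 91.0 0.0
[-0.323  0.991  0.571] roll 0.073
```

play_rows --plan '[{"dx": -0.08,"dy": 0.24,"dz": 0.1,"roll": 0.073,"fingers": 91},{"dx": -0.16,"dy": 0.48,"dz": 0.2,"roll": 0.073,"fingers": 91},{"dx": -0.24,"dy": 0.72,"dz": 0.4,"roll": 0.073,"fingers": 91},{"dx": -0.323,"dy": 0.991,"dz": 0.571,"roll": 0.073,"fingers": 91},{"dx": -0.323,"dy": 0.991,"dz": 0.571,"roll": 0.073,"fingers": 91},{"dx": -0.323,"dy": 0.991,"dz": 0.571,"roll": 0.073,"fingers": 91},{"dx": -0.323,"dy": 0.991,"dz": 0.571,"roll": 0.073,"fingers": 91},{"dx": -0.323,"dy": 0.991,"dz": 0.571,"roll": 0.073,"fingers": 91},{"dx": -0.323,"dy": 0.991,"dz": 0.571,"roll": 0.073,"fingers": 91},{"dx": -0.323,"dy": 0.991,"dz": 0.571,"roll": 0.073,"fingers": 91}]'

```text
t: 13.1
ee_pos: [0.3826, -0.3636, 0.2507]
ee_rot: [0.0, 0.99, -0.141, 0.0]
contact_force: [0.2, -0.0, -0.6]
gripper_width: 0.0911
gripper_force: 0.0
```

Run:
```python
from h import *
s,R=state()
a=snap("wrist","w5"); print(proj("wrist",[.459,-.386,.077]))
b=a[0:280,120:400]
cv2.imwrite("pics/w5c.png",cv2.resize(b,(600,600),interpolation=cv2.INTER_CUBIC)[:,:,::-1])
c=optics.camera_info("wrist")
for r in optics.place_of("wrist","t_key_bar")[:3]: print(r,ray("wrist",r["position"],.077))
# dark bar pixels
g=a.max(2).astype(int); m=((g<70)).astype(np.uint8); m[230:]=0
n,l,st,ce=cv2.connectedComponentsWithStats(m)
for i in range(1,n):
    if st[i,4]>150: 
        ys,xs=np.where(l==i); print(i,st[i],cv2.minAreaRect(np.c_[xs,ys].astype(np.float32)))
```

```text
t 13.1 pos [ 0.3826 -0.3636  0.2507] yaw -16.22 tilt [ 0.0007 -0.0007] F [ 0.2 -0.  -0.6] w 91.1 0.0
[np.float64(260.64481277764554), np.float64(109.14438906587635)]
{'position': [303.8, 218.8], 'p': 0.87} [ 0.31261676 -0.4016909   0.077     ]
{'position': [263.0, 109.2], 'p': 0.71} [ 0.45800647 -0.38866581  0.077     ]
{'position': [362.3, 114.0], 'p': 0.63} [ 0.42077832 -0.49713897  0.077     ]
3 [  49    0   75  158 1670] ((83.53846740722656, 80.69230651855469), (165.12979125976562, 49.02903366088867), 78.69007110595703)
4 [232   0  12  35 267] ((237.3251190185547, 16.813989639282227), (34.37018966674805, 9.210573196411133), 85.42607879638672)
9 [ 76  94  34  44 687] ((92.5, 115.5), (43.0, 33.0), 90.0)
```

View pics/w5c.png

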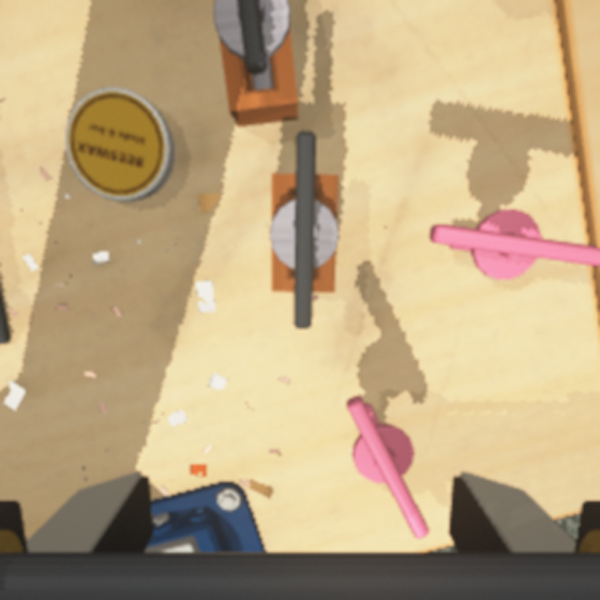

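The target key is at crop (304,231), its bar running from (306,133) to (302,327) nearly along the tool x axis, between the pink keys and the spare.

Run:
```python
from h import *
P=lambda u,v,z: ray("wrist",(120+u*280/600,v*280/600),z)[:2]
A,B=P(306,135,.084),P(303,325,.084); d=A-B
print(A,B,(A+B)/2,np.degrees(np.arctan2(d[1],d[0])),np.hypot(*d))
A,B=P(274,174,.048),P(336,291,.048); print("stand",(A+B)/2); print("collar",P(304,234,.056))
go([*(.0,.0),.1])
```

```text
[ 0.50360414 -0.40153498] [ 0.41268952 -0.3735455 ] [ 0.45814683 -0.38754024] -17.11179641415914 0.09512559062757502
stand [ 0.45790433 -0.38861926]
collar [ 0.45831816 -0.38754259]
t 13.2 pos [ 0.3823 -0.3639  0.2505] yaw -16.26 tilt [ 0.0004 -0.0004] F [-0.5  0.6 -0.4] w 91.1 0.0
[-1.876 -0.969  0.601]
```

Run:
```python
from h import *
go([.4582,-.3876,.074],yaw=-17)
```

```text
t 13.2 pos [ 0.3823 -0.3639  0.2505] yaw -16.26 tilt [ 0.0004 -0.0004] F [-0.5  0.6 -0.4] w 91.1 0.0
[0.318 0.006 0.706] roll 0.016
```

play_rows --plan '[{"dx": 0.16,"dy": 0.003,"dz": 0,"roll": 0.016,"fingers": 91},{"dx": 0.318,"dy": 0.006,"dz": 0.1,"roll": 0.016,"fingers": 91},{"dx": 0.318,"dy": 0.006,"dz": 0.3,"roll": 0.016,"fingers": 91},{"dx": 0.318,"dy": 0.006,"dz": 0.5,"roll": 0.016,"fingers": 91},{"dx": 0.318,"dy": 0.006,"dz": 0.65,"roll": 0.016,"fingers": 91},{"dx": 0.318,"dy": 0.006,"dz": 0.706,"roll": 0.016,"fingers": 91},{"dx": 0.318,"dy": 0.006,"dz": 0.706,"roll": 0.016,"fingers": 91},{"dx": 0.318,"dy": 0.006,"dz": 0.706,"roll": 0.016,"fingers": 60},{"dx": 0.318,"dy": 0.006,"dz": 0.706,"roll": 0.016,"fingers": 30},{"dx": 0.318,"dy": 0.006,"dz": 0.706,"roll": 0.016,"fingers": 20}]'

```text
t: 14.45
ee_pos: [0.4584, -0.3884, 0.0749]
ee_rot: [0.001, 0.989, -0.148, 0.001]
contact_force: [-0.6, 0.2, -0.4]
gripper_width: 0.0656
gripper_force: 0.0
```

Run:
```python
from h import *
state()
```

```text
t 14.45 pos [ 0.4584 -0.3884  0.0749] yaw -17.02 tilt [ 0.0014 -0.0014] F [-0.6  0.2 -0.4] w 65.6 0.0
```

play_rows --plan '[{"dx": 0,"dy": 0,"dz": 0,"roll": 0,"fingers": 0},{"dx": 0,"dy": 0,"dz": 0,"roll": 0,"fingers": 0},{"dx": 0,"dy": 0,"dz": 0,"roll": 0,"fingers": 0},{"dx": 0,"dy": 0,"dz": 0,"roll": 0,"fingers": 0},{"dx": 0,"dy": 0,"dz": 0,"roll": 0,"fingers": 0},{"dx": 0,"dy": 0,"dz": 0,"roll": 0,"fingers": 0},{"dx": 0,"dy": 0,"dz": 0,"roll": 0,"fingers": 0},{"dx": 0,"dy": 0,"dz": 0,"roll": 0,"fingers": 0},{"dx": 0,"dy": 0,"dz": -0.04,"roll": 0,"fingers": 0},{"dx": 0,"dy": 0,"dz": -0.1,"roll": 0,"fingers": 0}]'

```text
t: 15.7
ee_pos: [0.4573, -0.3874, 0.0989]
ee_rot: [-0.0, 0.989, -0.148, -0.001]
contact_force: [-0.6, -0.0, -3.9]
gripper_width: 0.0122
gripper_force: 30.0
```

Run:
```python
from h import *
go([*F(75,0),.28],yaw=-13)
```

```text
t 15.7 pos [ 0.4573 -0.3874  0.0989] yaw -17.01 tilt [-0.0013  0.0011] F [-0.6 -0.  -3.9] w 12.2 30.0
[ 0.453 -1.001 -0.725] roll -0.089
```

play_rows --plan '[{"dx": 0,"dy": 0,"dz": -0.2,"roll": 0,"fingers": 0},{"dx": 0,"dy": 0,"dz": -0.4,"roll": 0,"fingers": 0},{"dx": 0.05,"dy": -0.1,"dz": -0.55,"roll": -0.02,"fingers": 0},{"dx": 0.13,"dy": -0.3,"dz": -0.65,"roll": -0.04,"fingers": 0},{"dx": 0.22,"dy": -0.5,"dz": -0.725,"roll": -0.06,"fingers": 0},{"dx": 0.31,"dy": -0.7,"dz": -0.725,"roll": -0.08,"fingers": 0},{"dx": 0.4,"dy": -0.88,"dz": -0.725,"roll": -0.089,"fingers": 0},{"dx": 0.453,"dy": -1,"dz": -0.725,"roll": -0.089,"fingers": 0},{"dx": 0.453,"dy": -1,"dz": -0.725,"roll": -0.089,"fingers": 0},{"dx": 0.453,"dy": -1,"dz": -0.725,"roll": -0.089,"fingers": 0}]'

```text
t: 16.95
ee_pos: [0.6388, -0.1826, 0.2804]
ee_rot: [0.001, 0.994, -0.113, -0.0]
contact_force: [-0.8, -0.8, -2.8]
gripper_width: 0.0126
gripper_force: 30.0
```

Run:
```python
from h import *
go([*F(75,0),.28],[*F(75,0),.16],[*F(75,0),.1],yaw=-13)
a=snap("wrist","w6"); b=snap("scene","s6")[60:240,170:350]; 
cv2.imwrite("pics/c6.png",np.hstack([cv2.resize(a[80:330,150:370],(352,400)),cv2.resize(b,(400,400),interpolation=cv2.INTER_CUBIC)])[:,:,::-1])
```

```text
t 16.95 pos [ 0.6388 -0.1826  0.2804] yaw -13.02 tilt [-0.0004 -0.001 ] F [-0.8 -0.8 -2.8] w 12.6 30.0
[-0.001 -0.005  0.001] roll -0.000
[-0.001 -0.005  0.481] roll -0.000
[-0.001 -0.005  0.721] roll -0.000
```

View pics/c6.png

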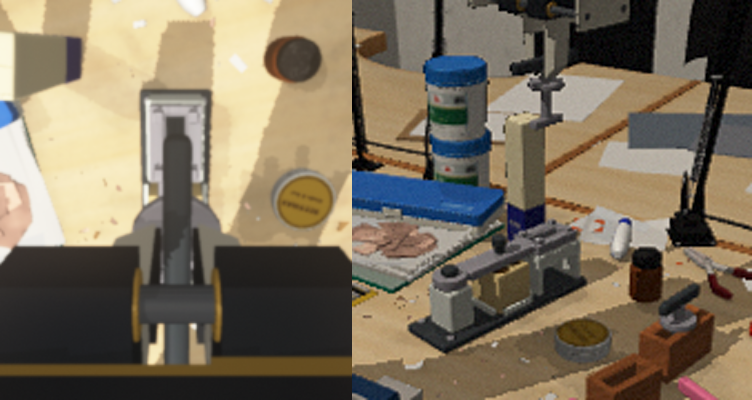

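The key hangs straight and aligned, directly over the arm's eye. The carton is left of the receiver, and both the jar and the carton are clear.

play_rows --plan '[{"dx": 0,"dy": -0.004,"dz": 0.15,"roll": 0,"fingers": 0},{"dx": 0,"dy": -0.004,"dz": 0.3,"roll": 0,"fingers": 0},{"dx": 0,"dy": -0.004,"dz": 0.42,"roll": 0,"fingers": 0},{"dx": 0,"dy": -0.004,"dz": 0.48,"roll": 0,"fingers": 0},{"dx": 0,"dy": -0.004,"dz": 0.51,"roll": 0,"fingers": 0},{"dx": 0,"dy": -0.004,"dz": 0.535,"roll": 0,"fingers": 0},{"dx": 0,"dy": -0.004,"dz": 0.55,"roll": 0,"fingers": 0},{"dx": 0,"dy": -0.004,"dz": 0.565,"roll": 0,"fingers": 0},{"dx": 0,"dy": -0.004,"dz": 0.575,"roll": 0,"fingers": 0},{"dx": 0,"dy": -0.004,"dz": 0.58,"roll": 0,"fingers": 0}]'

```text
t: 18.3
ee_pos: [0.6396, -0.1809, 0.135]
ee_rot: [0.0, 0.994, -0.113, 0.0]
contact_force: [-0.2, 0.5, -3.3]
gripper_width: 0.0124
gripper_force: 30.0
```

Run:
```python
from h import *
go([*F(75,0),.1],yaw=-13); print(arm.observe()["wrist_torque"])
```

```text
t 18.3 pos [ 0.6396 -0.1809  0.135 ] yaw -13.0 tilt [ 0.0001 -0.0001] F [-0.2  0.5 -3.3] w 12.4 30.0
[-0.002  0.003  0.14 ] roll -0.000
[ 0.07053213  0.02610926 -0.03672404]
```

play_rows --plan '[{"dx": 0,"dy": 0,"dz": 0.02,"roll": 0,"fingers": 0},{"dx": 0,"dy": 0,"dz": 0.04,"roll": 0,"fingers": 0},{"dx": 0,"dy": 0,"dz": 0.06,"roll": 0,"fingers": 0},{"dx": 0,"dy": 0,"dz": 0.08,"roll": 0,"fingers": 0},{"dx": 0,"dy": 0,"dz": 0.1,"roll": 0,"fingers": 0},{"dx": 0,"dy": 0,"dz": 0.115,"roll": 0,"fingers": 0},{"dx": 0,"dy": 0,"dz": 0.125,"roll": 0,"fingers": 0},{"dx": 0,"dy": 0,"dz": 0.13,"roll": 0,"fingers": 0},{"dx": 0,"dy": 0,"dz": 0.134,"roll": 0,"fingers": 0},{"dx": 0,"dy": 0,"dz": 0.134,"roll": 0,"fingers": 0}]'

```text
t: 19.55
ee_pos: [0.6396, -0.1809, 0.1015]
ee_rot: [0.0, 0.994, -0.113, 0.0]
contact_force: [0.9, 0.3, -2.7]
gripper_width: 0.0125
gripper_force: 30.0
```

Run:
```python
from h import *
go([*F(75,0),.1],yaw=-13); print(arm.observe()["wrist_torque"])
```

```text
t 19.55 pos [ 0.6396 -0.1809  0.1015] yaw -13.01 tilt [ 0.0001 -0.    ] F [ 0.9  0.3 -2.7] w 12.5 30.0
[-0.002  0.003  0.006] roll -0.000
[0.10927064 0.00343281 0.0081658 ]
```

play_rows --plan '[{"dx": 0,"dy": 0,"dz": 0.004,"roll": 0,"fingers": 0},{"dx": 0,"dy": 0,"dz": 0.004,"roll": 0,"fingers": 40},{"dx": 0,"dy": 0,"dz": 0.004,"roll": 0,"fingers": 40},{"dx": 0,"dy": 0,"dz": 0.004,"roll": 0,"fingers": 40},{"dx": 0,"dy": 0,"dz": 0.004,"roll": 0,"fingers": 40},{"dx": 0,"dy": 0,"dz": -0.06,"roll": 0,"fingers": 40},{"dx": 0,"dy": 0,"dz": -0.2,"roll": 0,"fingers": 40},{"dx": -0.1,"dy": 0,"dz": -0.4,"roll": 0,"fingers": 20},{"dx": -0.2,"dy": 0,"dz": -0.4,"roll": 0,"fingers": 0},{"dx": -0.3,"dy": 0,"dz": -0.4,"roll": 0,"fingers": 0}]'

```text
t: 20.8
ee_pos: [0.5667, -0.164, 0.2038]
ee_rot: [0.0, 0.994, -0.113, 0.002]
contact_force: [1.0, -0.4, 0.2]
gripper_width: 0.0147
gripper_force: 0.0
```

Run:
```python
from h import *
s,R=state(); print(invF(s["ee_pos"]))
a=snap("wrist","w7"); b=snap("scene","s7")[120:220,190:290]
cv2.imwrite("pics/c7.png",np.hstack([cv2.resize(a[0:240,140:380],(400,400),interpolation=cv2.INTER_CUBIC),cv2.resize(b,(400,400),interpolation=cv2.INTER_CUBIC)])[:,:,::-1])
```

```text
t 20.8 pos [ 0.5667 -0.164   0.2038] yaw -13.0 tilt [ 0.003  -0.0013] F [ 1.  -0.4  0.2] w 14.7 0.0
[0.70784398 0.81557517]
```

View pics/c7.png

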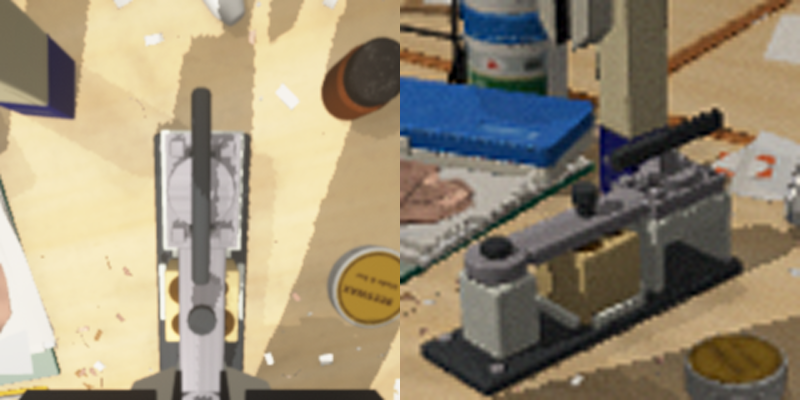

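The key is seated with its collar between the lugs, and the bar lies along the arm from crop (202,90) to (202,280). Next I'll lower the closed fingers beside the near end of the bar.

play_rows --plan '[{"dx": 0.08,"dy": -0.08,"dz": 0,"roll": 0,"fingers": 0},{"dx": 0.145,"dy": -0.137,"dz": 0,"roll": 0,"fingers": 0},{"dx": 0.145,"dy": -0.137,"dz": 0.15,"roll": 0,"fingers": 0},{"dx": 0.145,"dy": -0.137,"dz": 0.3,"roll": 0,"fingers": 0},{"dx": 0.145,"dy": -0.137,"dz": 0.407,"roll": 0,"fingers": 0},{"dx": 0.145,"dy": -0.137,"dz": 0.407,"roll": 0,"fingers": 0},{"dx": 0.145,"dy": -0.137,"dz": 0.407,"roll": 0,"fingers": 0},{"dx": 0.145,"dy": -0.11,"dz": 0.407,"roll": 0,"fingers": 0},{"dx": 0.145,"dy": -0.09,"dz": 0.407,"roll": 0,"fingers": 0},{"dx": 0.145,"dy": -0.08,"dz": 0.407,"roll": 0,"fingers": 0}]'

```text
t: 22.15
ee_pos: [0.6065, -0.1536, 0.1005]
ee_rot: [0.0, 0.994, -0.114, 0.001]
contact_force: [0.5, 0.9, 0.7]
gripper_width: 0.0005
gripper_force: 0.3
```

Run:
```python
from h import *
go(*[[*F(*p),.102] for p in((34,12),(32.3,6.2),(32.4,-1),(32.4,-8.3),(35,-16),(39,-23),(48.3,-32.2),(55,-36),(60.5,-38),(62,-38))],yaw=-13)
```

```text
t 22.15 pos [ 0.6065 -0.1536  0.1005] yaw -13.06 tilt [ 0.0011 -0.0006] F [0.5 0.9 0.7] w 0.5 0.3
[-0.013  0.031 -0.006] roll -0.001
[-0.02   0.055 -0.006] roll -0.001
[-0.019  0.083 -0.006] roll -0.001
[-0.019  0.113 -0.006] roll -0.001
[-0.009  0.143 -0.006] roll -0.001
[ 0.007  0.171 -0.006] roll -0.001
[ 0.045  0.208 -0.006] roll -0.001
[ 0.071  0.223 -0.006] roll -0.001
[ 0.093  0.231 -0.006] roll -0.001
[ 0.099  0.231 -0.006] roll -0.001
```

play_rows --plan '[{"dx": -0.013,"dy": 0.031,"dz": -0.005,"roll": 0,"fingers": 0},{"dx": -0.02,"dy": 0.055,"dz": -0.005,"roll": 0,"fingers": 0},{"dx": -0.019,"dy": 0.083,"dz": -0.005,"roll": 0,"fingers": 0},{"dx": -0.019,"dy": 0.113,"dz": -0.005,"roll": 0,"fingers": 0},{"dx": -0.009,"dy": 0.143,"dz": -0.005,"roll": 0,"fingers": 0},{"dx": 0.007,"dy": 0.171,"dz": -0.005,"roll": 0,"fingers": 0},{"dx": 0.045,"dy": 0.208,"dz": -0.005,"roll": 0,"fingers": 0},{"dx": 0.071,"dy": 0.223,"dz": -0.005,"roll": 0,"fingers": 0},{"dx": 0.093,"dy": 0.231,"dz": -0.005,"roll": 0,"fingers": 0},{"dx": 0.097,"dy": 0.231,"dz": -0.005,"roll": 0,"fingers": 0}]'

```text
t: 23.4
ee_pos: [0.6172, -0.2145, 0.1008]
ee_rot: [-0.0, 0.994, -0.113, -0.0]
contact_force: [-0.9, -0.8, -0.3]
gripper_width: 0.0004
gripper_force: 0.3
```

Run:
```python
from h import *
s,R=state(); print(invF(s["ee_pos"]))
a=snap("wrist","w8"); b=snap("scene","s8")[120:220,190:290]
cv2.imwrite("pics/c8.png",np.hstack([cv2.resize(a[60:260,140:340],(400,400),interpolation=cv2.INTER_CUBIC),cv2.resize(b,(400,400),interpolation=cv2.INTER_CUBIC)])[:,:,::-1])
```

```text
t 23.4 pos [ 0.6172 -0.2145  0.1008] yaw -13.0 tilt [-0.0001  0.0001] F [-0.9 -0.8 -0.3] w 0.4 0.3
[ 61.32947974 -37.04397555]
```

View pics/c8.png

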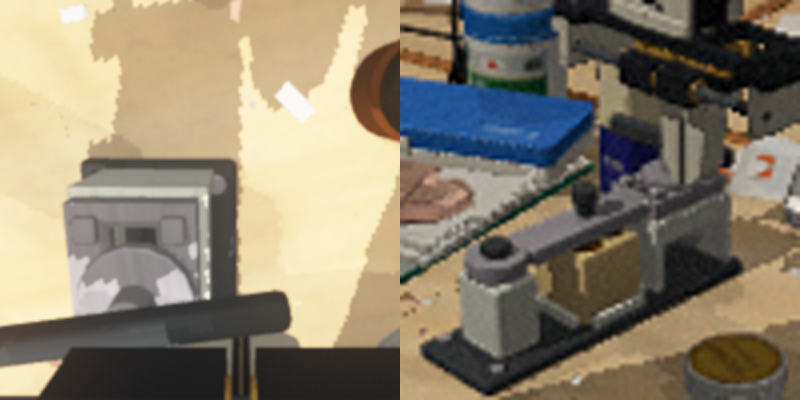

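The bar has turned about a quarter, perhaps 5–8° past square. I'll retract and verify.

play_rows --plan '[{"dx": -0.04,"dy": 0,"dz": 0,"roll": 0,"fingers": 0},{"dx": -0.08,"dy": 0,"dz": -0.05,"roll": 0,"fingers": 0},{"dx": -0.12,"dy": 0,"dz": -0.2,"roll": 0,"fingers": 0},{"dx": -0.2,"dy": 0,"dz": -0.4,"roll": 0,"fingers": 0},{"dx": -0.25,"dy": -0.1,"dz": -0.5,"roll": 0,"fingers": 0},{"dx": -0.3,"dy": -0.1,"dz": -0.5,"roll": 0,"fingers": 0},{"dx": -0.3,"dy": -0.1,"dz": -0.5,"roll": 0,"fingers": 0},{"dx": -0.3,"dy": -0.1,"dz": -0.5,"roll": 0,"fingers": 0},{"dx": -0.3,"dy": -0.1,"dz": -0.5,"roll": 0,"fingers": 0},{"dx": -0.3,"dy": -0.1,"dz": -0.5,"roll": 0,"fingers": 0}]'

```text
t: 24.75
ee_pos: [0.5494, -0.1734, 0.2252]
ee_rot: [-0.0, 0.994, -0.113, -0.001]
contact_force: [-0.4, 0.7, 0.3]
gripper_width: 0.0005
gripper_force: 0.0
```

Run:
```python
from h import *
s,R=state()
a=snap("wrist","w9"); b=snap("scene","s9")[120:220,190:290]
cv2.imwrite("pics/c9.png",np.hstack([cv2.resize(a[0:240,140:380],(400,400),interpolation=cv2.INTER_CUBIC),cv2.resize(b,(400,400),interpolation=cv2.INTER_CUBIC)])[:,:,::-1])
```

```text
t 24.75 pos [ 0.5494 -0.1734  0.2252] yaw -13.03 tilt [-0.0009  0.0007] F [-0.4  0.7  0.3] w 0.5 0.0
```

View pics/c9.png

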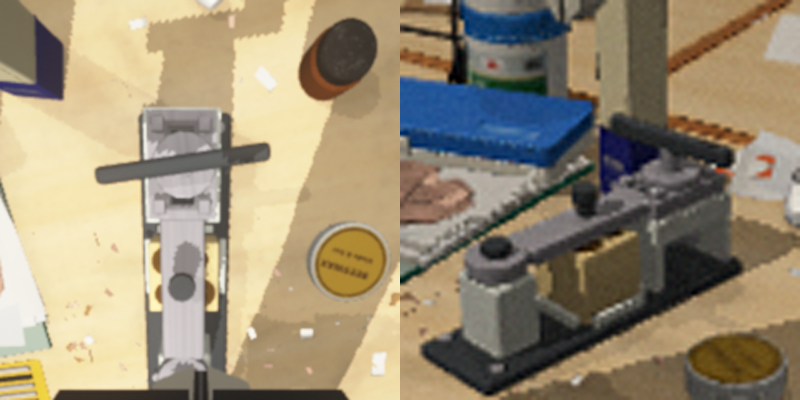

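The bar lies across the arm from crop (98,175) to (268,152), about 8° off square and within the 20° tolerance. The arm is shut, the bystanders haven't moved and the gripper is clear.

```bash
python3 -c "
from station import arm
print(arm.finish_job())"
```

```text
the job is handed in; nothing more can be done
None
```

The job is handed in, with no verdict returned: the last pictures show the arm shut and the longer-bar T-key seated, released and locked with its crossbar about 8° off square (tolerance 20°), the spare key was never touched, and the carton, jar and tin look unmoved.

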